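# Close the storage boxes on the packing table

### The arm

A 6-joint arm with a two-finger parallel gripper is mounted at the origin on the work surface. World frame = base frame: x ahead of the robot, y to its left, z up, the work surface at z = 0. Lengths are in mm, angles in degrees, forces in N, time in s.
With the tool pointing down it reaches from about 350 to 850 mm from the base axis. Payload 8.1 kg.
Tool frame: the origin (TCP) lies between the finger pads; the fingertips stand 22 mm ahead of it and the grasp point (between the pads) lies 3 mm ahead of it; z points along the fingers, y is the direction in which the jaws open and shut (so a half turn about z gives the same grasp; the last joint's range is limited). The gripper opens to 85 mm and grips with 20 to 120 N. Pads are 22 mm wide; open, the fingers measure 114 mm over their backs; the gripper's body (76 mm by 85 mm) begins 54 mm behind the grasp point. The pads swing forward as they close: fully open they stand 13 mm farther back than shut.
Start: joints at [68.847, 7.471, 85.268, -0, 87.261, -4.893], TCP at [167.981, 576.01, 233.192] pointing down, gripper open.
Joint ranges: [-169.43, 169.43], [-51.17, 129.36], [1.28, 143.12], [-76.62, 256.62], [0, 156.53], [-152.29, 152.29]. Speed limits (degrees/s): [136.94, 136.94, 159.86, 180, 180, 180].

### API

Orientations are given as [roll, pitch, yaw] about the fixed x, y, z axes, in that order (R = Rz(yaw) Ry(pitch) Rx(roll)).
In Python, from bench import r gives the robot as it stands.
- The arm moves only by the tool drive_tool, never from a script. Its argument "moves" is a list of rows, each a list of 2 entries, a list of its own where there are three numbers: the shift along the world's x, y, z in mm, then the turn about the world's z in degrees. A call has exactly 8 rows; each row is the pose to reach, as a shift and turn from the pose commanded when the call began; what a row does not reach only later rows make up. A row lasts 1/12 s, in which the tool goes at most 41.7 mm and 7.16 degrees, less where a joint would pass 70% of its speed; a pose out of reach is approached as far as the arm can. A call with a gripper value outside its range is refused whole. "fingers" is the finger opening in mm, from 0 to 85.4, set as the call begins (left out, the last holds). The fingers move at their own pace and stop on an object; "squeeze" is the grip in N (left out, the last holds). Time passes only in rows, so rows that repeat a pose let the fingers close, or fill a call up. It gives the time, the measured TCP pose, the force and the opening at its end, in the units of the state.
- r.sense(): the state, without advancing time (a new reading comes with each control period).
- r.snapshot(name): name is "scene" or "top" or "wrist"; returns a dict with "pixels" (384x512x3 uint8, red, green, blue), "camera_matrix" (3x3 intrinsics, pixels), "k1" (the pictures are not rectified: a ray, as slopes to the right and down, at radius r is drawn at 1 + k1 r^2 times it, then the intrinsics apply), "xyz" and "orientation" of the camera in the world. Camera axes: x right, y down, z forward; pixel columns grow to the right and rows downward; lengths in mm; the calibration is good to about 2 mm. A picture is of the moment at which its call begins. There is no depth.
- r.hand_in(): hands the job in, once; it reports no verdict.
The state is a dict: "time": time; "joint_pos": joint angles; "qd": joint speeds; "joint_efforts": joint torques, N m; "tool_pos": TCP position; "tcp_rot": TCP orientation; "ft_force": force on the tool from outside, world axes, zero at the start; "wrist_torque": the same for the moment, N m; "finger_gap": finger opening in mm.
Only numpy, scipy, OpenCV 4.12 (cv2) and the standard library are available. Lean on these libraries where they do the work, as an engineer would, in place of code of your own. Each camera call takes 0.05 s, during which the arm holds its last target.

### The job

Two of the storage boxes on the packing table are ready for the shelf: press the lid of the oblong box and the lid of the round tub straight down until both are fully home. The square box is still being filled, so leave its lid standing up as it is, and do not shove any of the three boxes out of its place.

Things in the scene. Friction and masses are not known exactly. Their poses are not given: they have to be found in the camera images.
- oblong_lid_top (a point): Centre of the flat top of the oblong box's yellow lid, 190 x 116 mm, 20 mm thick; z up, x along the long side. It starts proud, top 95 to 97 mm above the table, white neck showing below; fully home its top is at 82 mm. It only slides straight down, needs about 8 N to move (10 to 15 N to be sure), stays where left, and meets a solid stop when home. The box is loose, filled, 0.7 to 1.8 kg.
- round_lid_top (a point): Centre of the flat top of the round tub's yellow lid, 116 mm across, 20 mm thick; z up. It starts proud, top 115 to 117 mm above the table, white neck showing below; fully home its top is at 102 mm. It only slides straight down, needs about 8 N to move (10 to 15 N to be sure), stays where left, and meets a solid stop when home. The box is loose, filled, 0.7 to 1.8 kg.
- square_lid_top (a point): Centre of the flat top of the square box's yellow lid, 116 x 116 x 20 mm; z up. Its top stands 95 to 97 mm above the table (home would be 82) and is to stay there. It moves as easily as the others. Bystanders: a tape roll (100 mm across, 48 high) nearer the robot; an open carton (100 high) and a grey tray (70 high) beyond the boxes.
Things that resemble listed ones, but are neither listed nor needed, are in the scene too. What is shaped like the part that bears round_lid_top but black or orange is not meant.

How it is judged:
By the outcome, as a careful person would: the job done as asked, in the order asked, and still so for the second after the job is handed in, with the robot touching nothing.
It also fails if it takes over 35 s, if anything falls off the work surface, if the arm or the gripper's body presses on something with over 40 N, if the wrist force passes 120 N, or if a joint passes its speed limit or range.

## Working session

There is one attempt and no reset: what is moved stays moved. The work goes in short steps, Python scripts to look and compute and a tool call to move; the robot and the scene stay as the last step left them, time stands still between calls to the robot, and variables do not carry over. Pictures are saved under pics/ and viewed, and the job is handed in when it is done.

Besides the shell and the picture viewer there is one more tool, called after "Request:" by a JSON object that holds its "op" and its "data". drive_tool: Moves the arm, as the interface text tells. Its arguments: {"type":"object","properties":{"moves":{"type":"array","items":{"type":"array"}},"fingers":{"type":"number"},"squeeze":{"type":"number"}},"required":["moves"]}

```bash
mkdir -p pics; ls; cat > h.py <<'E'
import numpy as np, cv2
from scipy.spatial.transform import Rotation as R
E
python3 - <<'E'
from bench import r
import cv2,pickle
d={}
for n in ("scene","top","wrist"):
    s=r.snapshot(n); d[n]=s
    cv2.imwrite(f"pics/{n}0.png",s["pixels"][:,:,::-1])
    print(n,s["camera_matrix"],s["k1"],s["xyz"],s["orientation"])
pickle.dump(d,open("s0.pkl","wb"))
print(r.sense())
E
```

```text
pics
scene [[348.99097029   0.         258.72056911]
 [  0.         348.99097029 190.25438398]
 [  0.           0.           1.        ]] 0.013181463482388056 [994.51712175 487.19727808 831.93072966] [-135.01176329    0.56958398  136.07095303]
top [[385.70910785   0.         265.12673708]
 [  0.         385.70910785 191.94085156]
 [  0.           0.           1.        ]] -0.0658423926728764 [ 440.42901322  -52.56240367 1131.67678607] [-176.08128732    1.49837235  -88.99032541]
wrist [[296.93353613   0.         256.08072588]
 [  0.         296.93353613 194.65309093]
 [  0.           0.           1.        ]] -0.040714129078763914 [ 89.04555053 597.63562364 372.78947083] [161.46585187   0.18670566  73.71350395]
{'time': 0.15, 'joint_pos': array([ 6.88454593e+01,  7.50618230e+00,  8.53140741e+01, -2.08653885e-03,
        8.72627776e+01, -4.89250633e+00]), 'qd': array([-0.04110406, -0.16584235, -0.14230159,  0.00438888,  0.07122759,
        0.02674887]), 'joint_efforts': array([ 2.34888234e-03, -5.70067549e+01, -5.01155162e+01, -8.96310439e-05,
        9.62606486e-03,  8.09912035e-05]), 'tool_pos': array([167.8514492 , 575.60431193, 232.3832116 ]), 'tcp_rot': array([-1.79917091e+02, -5.00527395e-03,  1.63738063e+02]), 'ft_force': array([ 0.21352129,  0.44657702, -0.67005202]), 'wrist_torque': array([ 0.01829414,  0.01035573, -0.00023547]), 'finger_gap': 85.36541479550708}
```

View pics/scene0.png

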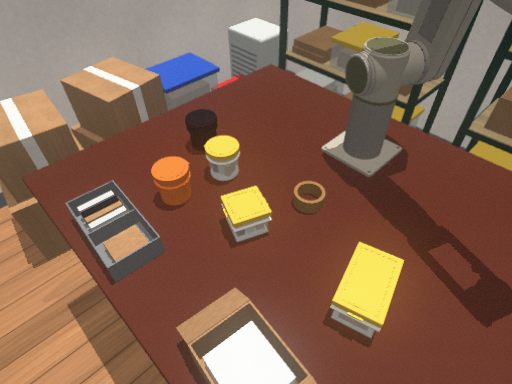

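View pics/top0.png

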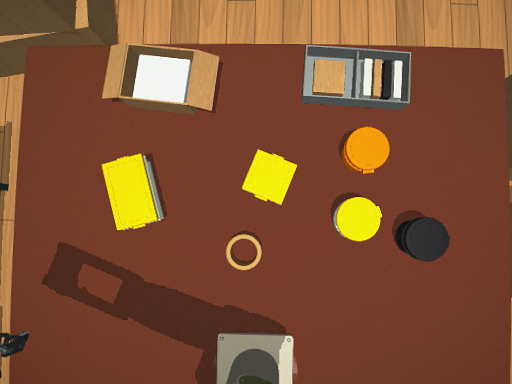

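View pics/wrist0.png

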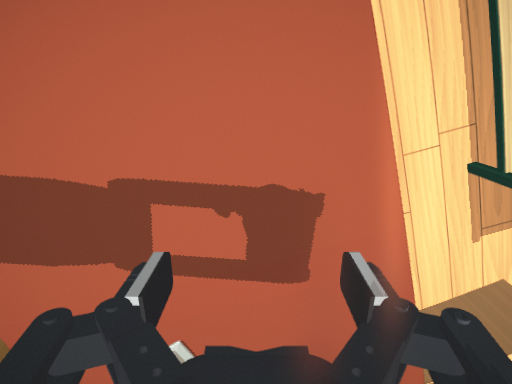

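```bash
cat > h.py <<'E'
import numpy as np, cv2
from scipy.spatial.transform import Rotation as R
def cast(s,uv,z):
    K=np.array(s["camera_matrix"]);k=s["k1"]
    uv=np.atleast_2d(uv).astype(float)
    n=cv2.undistortPoints(uv.reshape(-1,1,2),K,np.array([k,0,0,0.])).reshape(-1,2)
    d=np.c_[n,np.ones(len(n))]@R.from_euler('xyz',s["orientation"],degrees=True).as_matrix().T
    o=np.array(s["xyz"]); t=(z-o[2])/d[:,2]
    return o+d*t[:,None]
def yellow(s):
    hsv=cv2.cvtColor(s["pixels"],cv2.COLOR_RGB2HSV)
    return cv2.inRange(hsv,(25,150,60),(34,255,255))
def blobs(m,a=300):
    c,_=cv2.findContours(m,cv2.RETR_EXTERNAL,cv2.CHAIN_APPROX_NONE)
    return [x for x in c if cv2.contourArea(x)>a]
E
python3 - <<'E'
import pickle
from h import *
d=pickle.load(open("s0.pkl","rb"))
for n in ("top","scene"):
    s=d[n];m=yellow(s);cv2.imwrite(f"pics/m_{n}.png",m)
    for c in blobs(m):
        M=cv2.moments(c);u=[M['m10']/M['m00'],M['m01']/M['m00']]
        print(n,np.round(u,1),cv2.contourArea(c))
        for z in (96,116):
            P=cast(s,c[:,0],z)[:,:2].astype(np.float32)
            q=cv2.moments(P.reshape(-1,1,2)); ce=(q['m10']/q['m00'],q['m01']/q['m00'])
            print('  z',z,'cen',np.round(ce,1),'rect',[np.round(x,1) for x in cv2.minAreaRect(P)],'circ',cv2.minEnclosingCircle(P))
E
```

```text
top [358.3 218.5] 1457.0
  z 96 cen [ 443.8 -274.7] rect [array([ 443.3, -273.7]), array([115.6, 116.5]), np.float64(63.5)] circ ((445.03369140625, -276.20416259765625), 60.960716247558594)
  z 116 cen [ 443.7 -270.4] rect [array([ 443.3, -269.4]), array([113.4, 114.3]), np.float64(63.5)] circ ((444.94482421875, -271.88543701171875), 59.78346633911133)
top [129.1 192. ] 2753.0
  z 96 cen [505.7 349.1] rect [array([504.1, 348. ]), array([198.6, 117.4]), np.float64(16.4)] circ ((506.67559814453125, 348.9000549316406), 107.74905395507812)
  z 116 cen [504.5 341.4] rect [array([502.8, 340.3]), array([194.8, 115.1]), np.float64(16.4)] circ ((505.3963928222656, 341.1474304199219), 105.66838836669922)
top [269.1 176.5] 1803.0
  z 96 cen [553.1 -34. ] rect [array([552.1, -33.6]), array([115.3, 127.4]), np.float64(68.6)] circ ((553.4266967773438, -34.062137603759766), 78.9660415649414)
  z 116 cen [550.9 -34.4] rect [array([550., -34.]), array([113., 125.]), np.float64(68.6)] circ ((551.24462890625, -34.41944885253906), 77.44107055664062)
scene [369.1 282. ] 3269.0
  z 96 cen [508.4 349.2] re
[... 293 characters left out ...]
245.1 204.1] 1054.0
  z 96 cen [554.4 -36.7] rect [array([554.1, -36.4]), array([111.9, 113.1]), np.float64(68.6)] circ ((554.509521484375, -37.10893249511719), 77.33952331542969)
  z 116 cen [566.3 -22.5] rect [array([566. , -22.2]), array([108.9, 110.1]), np.float64(68.6)] circ ((566.4673461914062, -22.860143661499023), 75.23771667480469)
scene [221.4 145.7] 497.0
  z 96 cen [ 429.7 -293.6] rect [array([ 429.8, -294.4]), array([111.6, 109.8]), np.float64(15.8)] circ ((429.5547180175781, -293.510498046875), 57.03596878051758)
  z 116 cen [ 445.1 -272.4] rect [array([ 445.1, -273.2]), array([108.6, 106.8]), np.float64(15.8)] circ ((444.90838623046875, -272.2935791015625), 55.485939025878906)
```

```bash
python3 - <<'E'
import pickle,cv2,numpy as np
d=pickle.load(open("s0.pkl","rb"))
def crop(n,x,y,w,h,f): return cv2.resize(d[n]["pixels"][y:y+h,x:x+w,::-1],(w*f,h*f),interpolation=cv2.INTER_NEAREST)
a=crop("top",92,140,100,100,4);b=crop("top",310,170,100,100,4)
cv2.imwrite("pics/crop1.png",np.hstack([a,b]))
E
```

```text
(no output)
```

View pics/crop1.png

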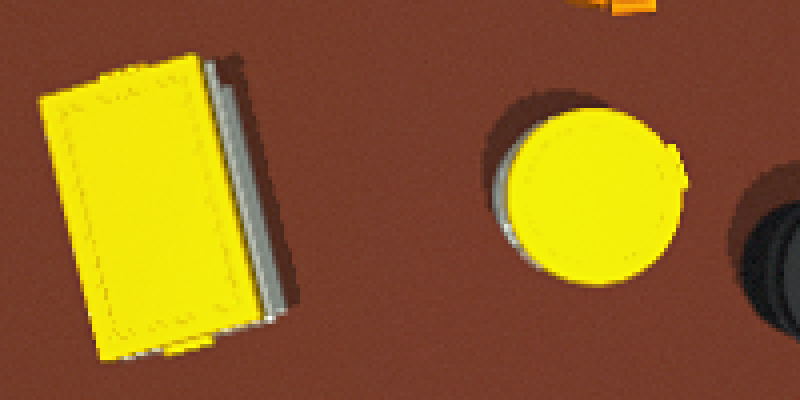

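Request:
{"op": "drive_tool", "data": {"moves": [[[20, -13, 0], 0], [[53, -35, 0], 0], [[86, -58, 0], 0], [[119, -80, 0], 0], [[152, -102, 0], 0], [[185, -124, 0], 0], [[218, -146, 0], 0], [[251, -168, 0], 0]], "fingers": 0, "squeeze": 30}}

```text
time: 0.82
tool_pos: [420.2, 406.6, 233.0]
tcp_rot: [-180.0, -0.0, 163.7]
ft_force: [0.2, 0.3, -0.2]
finger_gap: -0.1
```

Request:
{"op": "drive_tool", "data": {"moves": [[[30, -20, 0], 0], [[60, -40, 0], 0], [[80, -54, -10], 0], [[88, -59, -35], 0], [[88, -59, -60], 0], [[88, -59, -80], 0], [[88, -59, -90], 0], [[88, -59, -90], 0]]}}

```text
time: 1.48
tool_pos: [505.0, 347.8, 139.5]
tcp_rot: [-179.7, -0.2, 163.7]
ft_force: [0.4, 0.3, -1.0]
finger_gap: -0.1
```

```bash
python3 - <<'E'
from bench import r
import cv2
s=r.snapshot("scene");cv2.imwrite("pics/scene1.png",s["pixels"][:,:,::-1])
st=r.sense();print(st["time"],st["tool_pos"],st["ft_force"])
E
```

```text
1.5333 [505.99357095 348.57618496 141.85686513] [0.85440679 0.4264523  1.23618487]
```

View pics/scene1.png

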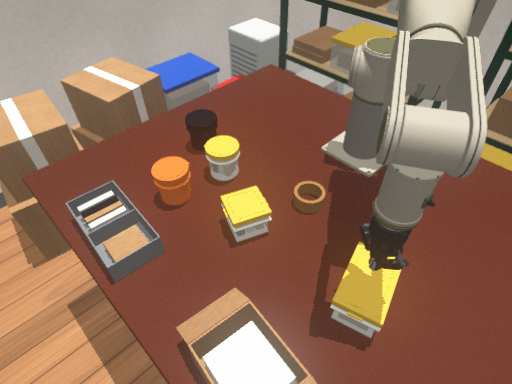

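Request:
{"op": "drive_tool", "data": {"moves": [[[0, 0, -8], 0], [[0, 0, -14], 0], [[0, 0, -18], 0], [[0, 0, -20], 0], [[0, 0, -22], 0], [[0, 0, -24], 0], [[0, 0, -26], 0], [[0, 0, -28], 0]]}}

```text
time: 2.2
tool_pos: [507.1, 349.1, 115.3]
tcp_rot: [180.0, 0.0, 163.7]
ft_force: [0.2, -0.0, 0.4]
finger_gap: 0.1
```

Request:
{"op": "drive_tool", "data": {"moves": [[[0, 0, -1], 0], [[0, 0, -2], 0], [[0, 0, -3], 0], [[0, 0, -4], 0], [[0, 0, -4], 0], [[0, 0, -4], 0], [[0, 0, -4], 0], [[0, 0, -4], 0]]}}

```text
time: 2.87
tool_pos: [507.0, 349.1, 111.3]
tcp_rot: [180.0, 0.0, 163.7]
ft_force: [-0.3, -0.6, -0.2]
finger_gap: -0.6
```

```bash
python3 - <<'E'
from bench import r
import cv2
s=r.snapshot("scene");c=s["pixels"][220:350,300:440,::-1]
cv2.imwrite("pics/c2.png",cv2.resize(c,None,fx=4,fy=4))
st=r.sense();print(st["time"],st["tool_pos"],st["ft_force"])
E
```

```text
2.9167 [507.03637392 349.04925049 111.28432052] [ 0.65462926 -0.27622891 -0.21013248]
```

View pics/c2.png

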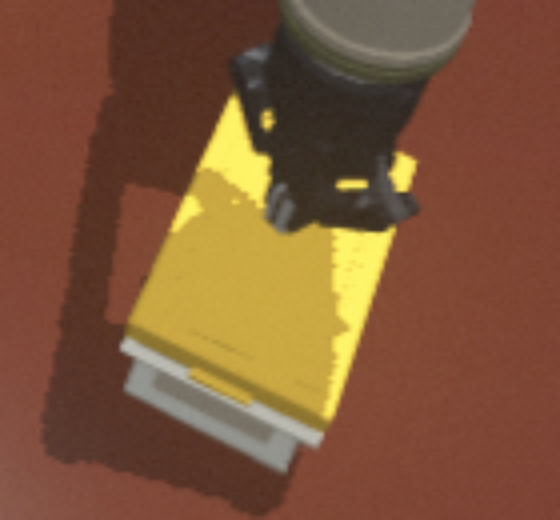

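```bash
python3 - <<'E'
from bench import r
import cv2,pickle,numpy as np
d=pickle.load(open("s0.pkl","rb"))
a=d["scene"]["pixels"];b=r.snapshot("scene")["pixels"]
f=lambda x:cv2.resize(x[290:340,325:395,::-1],None,fx=5.5,fy=5.5,interpolation=cv2.INTER_CUBIC)
w=r.snapshot("wrist")["pixels"][:,:,::-1]
cv2.imwrite("pics/c3.png",np.hstack([f(a),f(b)]));cv2.imwrite("pics/w3.png",w)
E
```

```text
(no output)
```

View pics/c3.png

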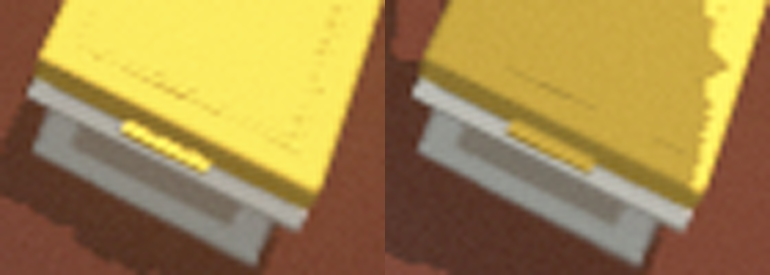

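View pics/w3.png

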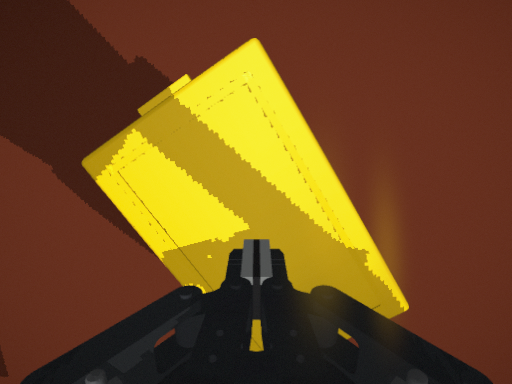

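Request:
{"op": "drive_tool", "data": {"moves": [[[0, 0, -1], 0], [[0, 0, -1], 0], [[0, 0, -2], 0], [[0, 0, -2], 0], [[0, 0, -3], 0], [[0, 0, -3], 0], [[0, 0, -4], 0], [[0, 0, -4], 0]]}}

```text
time: 3.68
tool_pos: [506.9, 349.0, 107.0]
tcp_rot: [-180.0, -0.0, 163.7]
ft_force: [1.0, 0.6, -0.5]
finger_gap: -0.3
```

```bash
cat > cmp.py <<'E'
from bench import r
import cv2,pickle,numpy as np,sys
d=pickle.load(open("s0.pkl","rb"))
x,y,w,h=map(int,sys.argv[2:6])
a=d["scene"]["pixels"];b=r.snapshot("scene")["pixels"]
f=lambda i:cv2.resize(i[y:y+h,x:x+w,::-1],(390,int(390*h/w)),interpolation=cv2.INTER_CUBIC)
cv2.imwrite(f"pics/{sys.argv[1]}.png",np.hstack([f(a),f(b)]))
st=r.sense();print(st["time"],st["tool_pos"],st["ft_force"],st["wrist_torque"],st["joint_efforts"])
E
python3 cmp.py c4 320 240 100 100
```

```text
3.7333 [506.90482698 348.95872048 107.04977074] [-0.39461527 -0.9156497  -0.11954941] [-0.01824068 -0.0090782  -0.0382402 ] [-5.03446081e-04 -6.08011937e+01 -4.71962249e+01 -3.99480332e-04
 -2.56523048e-02  2.04458615e-05]
```

View pics/c4.png

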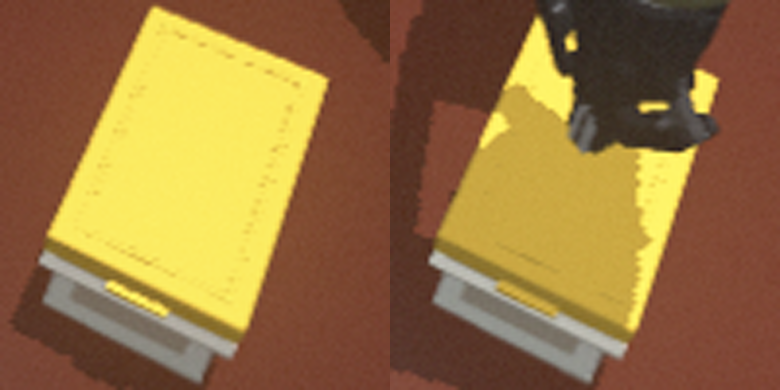

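Request:
{"op": "drive_tool", "data": {"moves": [[[0, 0, -1], 0], [[0, 0, -1], 0], [[0, 0, -2], 0], [[0, 0, -2], 0], [[0, 0, -3], 0], [[0, 0, -3], 0], [[0, 0, -4], 0], [[0, 0, -4], 0]]}}

```text
time: 4.4
tool_pos: [506.9, 348.9, 102.9]
tcp_rot: [-180.0, -0.0, 163.7]
ft_force: [-0.4, -0.1, 0.1]
finger_gap: 0.2
```

```bash
python3 - <<'E'
from bench import r
from h import *
for n in("scene","wrist"):
    s=r.snapshot(n); b=s["pixels"]
    Rm=R.from_euler('xyz',s["orientation"],degrees=True).as_matrix()
    for z in (80,90,96,103,110):
        p=(np.array([506.9,348.9,z])-s["xyz"])@Rm; q=p[:2]/p[2]; q=q*(1+s["k1"]*(q@q)); K=s["camera_matrix"]
        print(n,z,K[0,0]*q[0]+K[0,2],K[1,1]*q[1]+K[1,2])
    if n=="scene": cv2.imwrite("pics/c5.png",cv2.resize(b[240:310,330:420,::-1],None,fx=8,fy=8,interpolation=cv2.INTER_CUBIC))
    else: cv2.imwrite("pics/w5.png",cv2.resize(b[200:380,150:370,::-1],None,fx=3,fy=3))
E
```

```text
scene 80 368.1596921948123 281.9326048049859
scene 90 369.04524435578975 279.7394373757789
scene 96 369.5838810399121 278.4056573846146
scene 103 370.2193542736398 276.83229650773944
scene 110 370.86256813966685 275.23999903492404
wrist 80 258.2348745831377 236.5283816361671
wrist 90 258.3229233684141 244.3198861367837
wrist 96 258.38047996736645 249.41768340110832
wrist 103 258.4527024865768 255.8195873257151
wrist 110 258.5310407909256 262.7701185246595
```

View pics/c5.png

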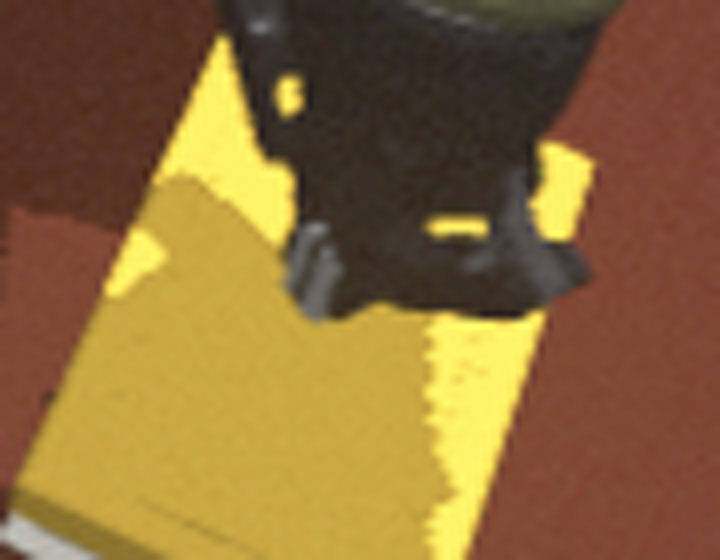

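View pics/w5.png

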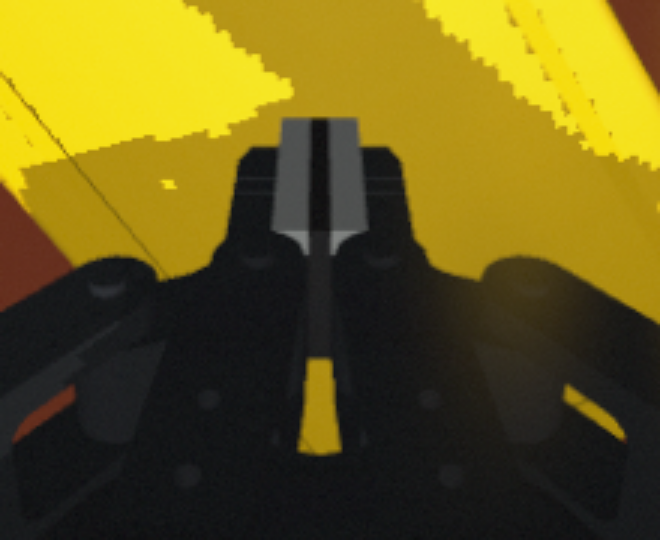

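Request:
{"op": "drive_tool", "data": {"moves": [[[0, 0, -1], 0], [[0, 0, -1], 0], [[0, 0, -2], 0], [[0, 0, -2], 0], [[0, 0, -3], 0], [[0, 0, -3], 0], [[0, 0, -4], 0], [[0, 0, -4], 0]]}}

```text
time: 5.17
tool_pos: [506.9, 349.0, 99.0]
tcp_rot: [-180.0, -0.0, 163.7]
ft_force: [-0.1, 0.5, 0.0]
finger_gap: 0.1
```

```bash
python3 cmp.py c6 320 240 100 100; python3 - <<'E'
from bench import r
import cv2
cv2.imwrite("pics/w6.png",r.snapshot("wrist")["pixels"][:,:,::-1])
cv2.imwrite("pics/t6.png",r.snapshot("top")["pixels"][:,:,::-1])
E
```

```text
5.2167 [506.9244258  348.95187638  99.05504912] [-0.09029262 -0.13467713  0.06552321] [ 0.02080964 -0.00859982  0.00128859] [-3.98005810e-03 -6.09539580e+01 -4.69335794e+01 -5.70059456e-04
 -2.57132918e-02  8.03284001e-05]
```

View pics/c6.png

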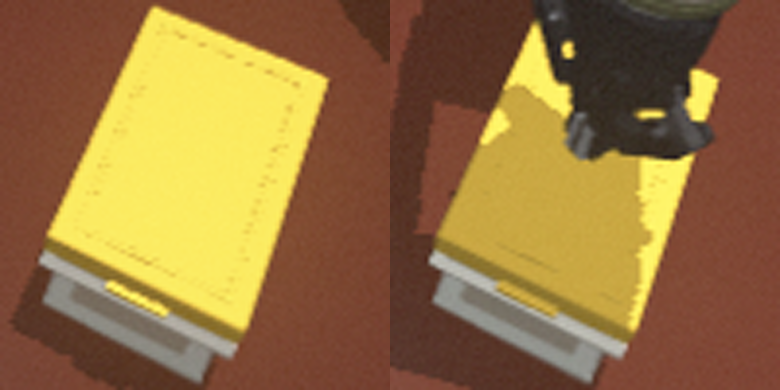

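View pics/w6.png

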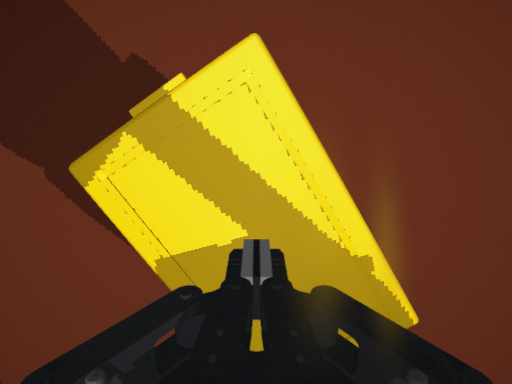

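View pics/t6.png

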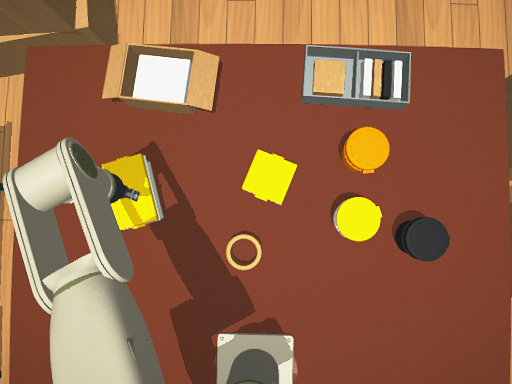

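Request:
{"op": "drive_tool", "data": {"moves": [[[0, 0, -1], 0], [[0, 0, -1], 0], [[0, 0, -2], 0], [[0, 0, -2], 0], [[0, 0, -3], 0], [[0, 0, -3], 0], [[0, 0, -4], 0], [[0, 0, -4], 0]]}}

```text
time: 5.98
tool_pos: [507.1, 349.1, 96.0]
tcp_rot: [180.0, 0.0, 163.7]
ft_force: [-2.9, -1.9, 5.4]
finger_gap: 0.0
```

Request:
{"op": "drive_tool", "data": {"moves": [[[0, 0, -1], 0], [[0, 0, -1], 0], [[0, 0, -2], 0], [[0, 0, -2], 0], [[0, 0, -3], 0], [[0, 0, -3], 0], [[0, 0, -4], 0], [[0, 0, -4], 0]]}}

```text
time: 6.65
tool_pos: [507.1, 349.1, 92.0]
tcp_rot: [180.0, 0.0, 163.7]
ft_force: [-2.7, -1.6, 5.9]
finger_gap: -0.1
```

```bash
python3 cmp.py c7 320 240 100 100; python3 - <<'E'
from bench import r
import cv2
cv2.imwrite("pics/w7.png",r.snapshot("wrist")["pixels"][:,:,::-1])
E
```

```text
6.7 [507.08826139 349.10967093  92.00862392] [-3.10352963 -2.05132211  6.81232858] [-0.26785627  0.5392721   0.01495113] [-1.19707254e-01 -5.79570615e+01 -4.52596343e+01  1.86992664e-02
 -1.12089917e+00 -1.97727437e-03]
```

View pics/c7.png

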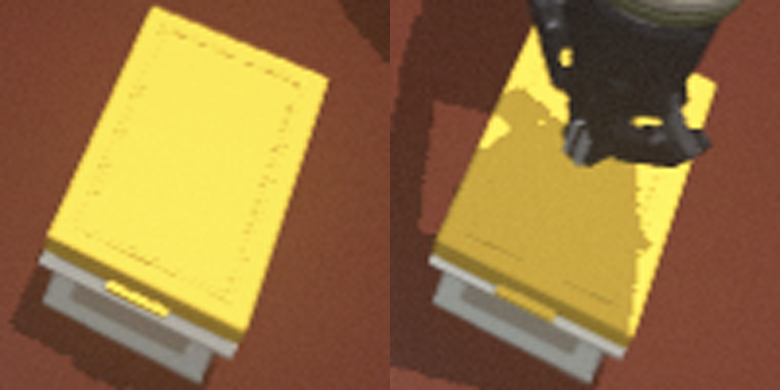

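View pics/w7.png

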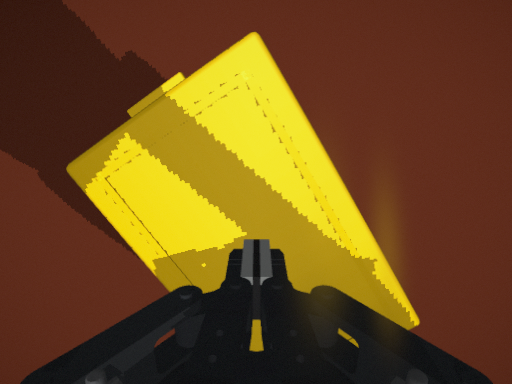

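Request:
{"op": "drive_tool", "data": {"moves": [[[0, 0, -1], 0], [[0, 0, -2], 0], [[0, 0, -3], 0], [[0, 0, -4], 0], [[0, 0, -5], 0], [[0, 0, -6], 0], [[0, 0, -7], 0], [[0, 0, -7], 0]]}}

```text
time: 7.42
tool_pos: [507.1, 349.1, 84.9]
tcp_rot: [180.0, 0.0, 163.7]
ft_force: [-3.3, -1.6, 5.6]
finger_gap: -0.1
```

Request:
{"op": "drive_tool", "data": {"moves": [[[0, 0, -1], 0], [[0, 0, -1], 0], [[0, 0, -2], 0], [[0, 0, -2], 0], [[0, 0, -3], 0], [[0, 0, -3], 0], [[0, 0, -4], 0], [[0, 0, -4], 0]]}}

```text
time: 8.08
tool_pos: [507.3, 349.2, 83.8]
tcp_rot: [180.0, 0.0, 163.8]
ft_force: [-12.9, -7.0, 26.0]
finger_gap: -0.5
```

Request:
{"op": "drive_tool", "data": {"moves": [[[0, 0, 3], 0], [[0, 0, 6], 0], [[0, 0, 12], 0], [[0, 0, 30], 0], [[0, 0, 60], 0], [[-6, -40, 85], 0], [[-10, -80, 100], 0], [[-14, -120, 110], 0]]}}

```text
time: 8.75
tool_pos: [494.0, 235.2, 190.7]
tcp_rot: [179.9, 0.1, 163.9]
ft_force: [1.1, -0.6, 0.0]
finger_gap: -0.4
```

```bash
python3 cmp.py c8 320 240 100 100
```

```text
8.8 [494.62772423 228.76787971 192.21157753] [ 6.21355722 -1.77452314  0.4844018 ] [ 0.01759211 -0.19528311  0.03967505] [  8.03746015 -46.43610477 -46.20308518   3.37703481  -1.34925921
   1.0407646 ]
```

View pics/c8.png

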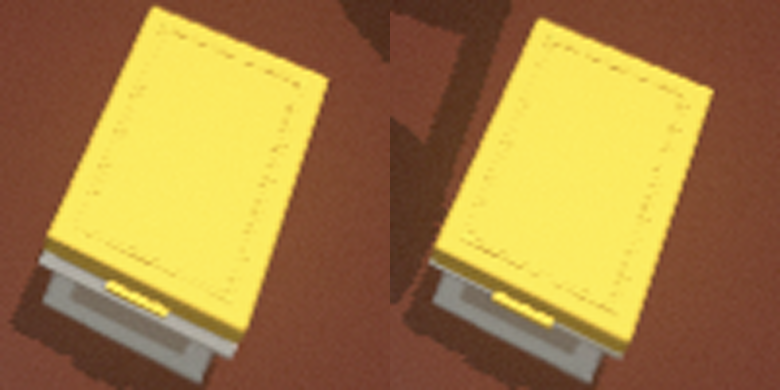

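Request:
{"op": "drive_tool", "data": {"moves": [[[-4, -40, 0], 0], [[-8, -80, 0], 0], [[-12, -120, 0], 0], [[-16, -160, 0], 0], [[-20, -200, 0], 0], [[-24, -240, 0], 0], [[-28, -280, 0], 0], [[-32, -320, 0], 0]]}}

```text
time: 9.47
tool_pos: [461.0, -86.3, 188.6]
tcp_rot: [180.0, 0.0, 163.7]
ft_force: [0.9, -0.2, 0.3]
finger_gap: 0.1
```

Request:
{"op": "drive_tool", "data": {"moves": [[[-4, -40, 0], 0], [[-8, -80, 0], 0], [[-12, -120, 0], 0], [[-15, -155, 0], 0], [[-17, -172, -10], 0], [[-17, -179, -20], 0], [[-17, -179, -30], 0], [[-17, -179, -40], 0]]}}

```text
time: 10.13
tool_pos: [444.4, -262.8, 147.1]
tcp_rot: [180.0, -0.1, 163.7]
ft_force: [-0.1, 0.9, 0.3]
finger_gap: -0.3
```

```bash
python3 - <<'E'
from bench import r
import cv2,numpy as np
from h import *
a=r.snapshot("wrist");b=r.snapshot("top")
cv2.imwrite("pics/w9.png",a["pixels"][:,:,::-1]);cv2.imwrite("pics/t9.png",b["pixels"][:,:,::-1])
st=r.sense();print(st["time"],st["tool_pos"],st["ft_force"])
for c in blobs(yellow(b)):
    for z in (82,96):
        P=cast(b,c[:,0],z)[:,:2].astype(np.float32);q=cv2.moments(P.reshape(-1,1,2));print(z,np.round((q['m10']/q['m00'],q['m01']/q['m00']),1),[np.round(x,1) for x in cv2.minAreaRect(P)])
E
```

```text
10.2333 [ 443.47585846 -261.24116328  145.56988494] [ 0.20191273  0.32084322 -0.08316253]
82 [505.8 349.6] [array([504.9, 348.5]), array([200.9, 117.9]), np.float64(16.5)]
96 [504.9 344.2] [array([504. , 343.1]), array([198.2, 116.3]), np.float64(16.5)]
82 [554.6 -33.7] [array([553.7, -33.1]), array([117.8, 129.1]), np.float64(68.8)]
96 [553.1 -33.9] [array([552.2, -33.4]), array([116.2, 127.4]), np.float64(68.8)]
```

View pics/w9.png

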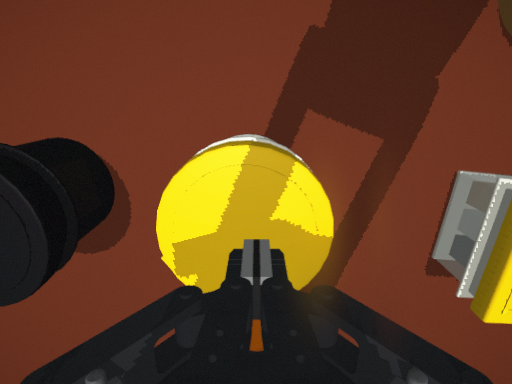

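View pics/t9.png

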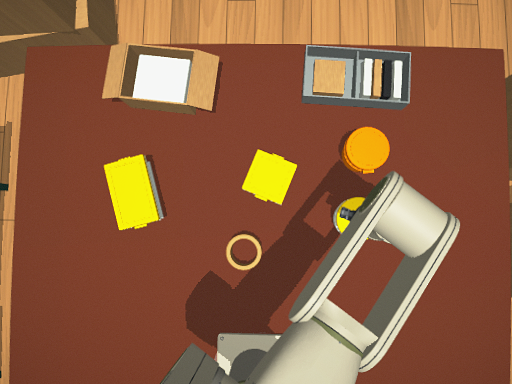

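Request:
{"op": "drive_tool", "data": {"moves": [[[0, -6, 0], 0], [[0, -9, -5], 0], [[0, -9, -12], 0], [[0, -9, -18], 0], [[0, -9, -21], 0], [[0, -9, -23], 0], [[0, -9, -24], 0], [[0, -9, -24], 0]]}}

```text
time: 10.9
tool_pos: [444.6, -272.4, 124.2]
tcp_rot: [180.0, -0.0, 163.7]
ft_force: [-0.1, 0.6, -0.8]
finger_gap: -0.0
```

Request:
{"op": "drive_tool", "data": {"moves": [[[0, 1, -2], 0], [[0, 1, -3], 0], [[0, 1, -4], 0], [[0, 1, -5], 0], [[0, 1, -6], 0], [[0, 1, -7], 0], [[0, 1, -8], 0], [[0, 1, -9], 0]]}}

```text
time: 11.57
tool_pos: [444.7, -271.6, 116.1]
tcp_rot: [-180.0, 0.0, 163.7]
ft_force: [-4.3, 3.2, 7.5]
finger_gap: 0.5
```

Request:
{"op": "drive_tool", "data": {"moves": [[[0, 0, -1], 0], [[0, 0, -2], 0], [[0, 0, -3], 0], [[0, 0, -4], 0], [[0, 0, -5], 0], [[0, 0, -6], 0], [[0, 0, -7], 0], [[0, 0, -8], 0]]}}

```text
time: 12.23
tool_pos: [444.7, -271.6, 108.3]
tcp_rot: [-180.0, 0.0, 163.7]
ft_force: [-3.1, 1.7, 8.1]
finger_gap: -0.2
```

Request:
{"op": "drive_tool", "data": {"moves": [[[0, 0, -1], 0], [[0, 0, -2], 0], [[0, 0, -3], 0], [[0, 0, -4], 0], [[0, 0, -5], 0], [[0, 0, -5], 0], [[0, 0, -5], 0], [[0, 0, -5], 0]]}}

```text
time: 12.9
tool_pos: [444.8, -271.6, 103.9]
tcp_rot: [-180.0, 0.0, 163.7]
ft_force: [-5.3, 4.0, 11.6]
finger_gap: 0.1
```

Force is rising; a further 2 mm to be sure it is on the stop.

Request:
{"op": "drive_tool", "data": {"moves": [[[0, 0, -1], 0], [[0, 0, -1], 0], [[0, 0, -2], 0], [[0, 0, -2], 0], [[0, 0, -2], 0], [[0, 0, -2], 0], [[0, 0, -2], 0], [[0, 0, -2], 0]]}}

```text
time: 13.57
tool_pos: [444.9, -271.8, 103.7]
tcp_rot: [-180.0, 0.0, 163.7]
ft_force: [-11.7, 8.9, 27.8]
finger_gap: -0.3
```

Request:
{"op": "drive_tool", "data": {"moves": [[[0, 0, 3], 0], [[0, 0, 6], 0], [[0, 0, 14], 0], [[0, 0, 40], 0], [[0, 0, 75], 0], [[-5, 30, 95], 0], [[-10, 65, 100], 0], [[-15, 100, 100], 0]]}}

```text
time: 14.23
tool_pos: [430.6, -171.7, 203.5]
tcp_rot: [-180.0, 0.3, 163.6]
ft_force: [1.4, 1.7, -0.6]
finger_gap: -0.0
```

Request:
{"op": "drive_tool", "data": {"moves": [[[0, 40, 0], 0], [[0, 80, 0], 0], [[0, 120, 0], 0], [[0, 160, 0], 0], [[0, 195, 0], 0], [[0, 200, 0], 0], [[0, 200, 0], 0], [[0, 200, 0], 0]]}}

```text
time: 14.9
tool_pos: [429.7, 28.2, 200.6]
tcp_rot: [-180.0, 0.0, 163.8]
ft_force: [0.5, -0.0, -0.2]
finger_gap: -0.0
```

```bash
python3 - <<'E'
from bench import r
import cv2,numpy as np
from h import *
for n in("top","scene"):
    b=r.snapshot(n);cv2.imwrite(f"pics/{n}F.png",b["pixels"][:,:,::-1])
    for c in blobs(yellow(b)):
        for z in (82,96,102,116):
            P=cast(b,c[:,0],z)[:,:2].astype(np.float32);q=cv2.moments(P.reshape(-1,1,2));print(n,z,np.round((q['m10']/q['m00'],q['m01']/q['m00']),1),[np.round(x,1) for x in cv2.minAreaRect(P)])
st=r.sense();print(st["time"],st["tool_pos"],st["ft_force"])
E
python3 cmp.py c10 195 125 60 60;python3 cmp.py c11 210 175 70 70
```

```text
top 82 [ 443.7 -274.9] [array([ 443. , -274.5]), array([115.9, 115.6]), np.float64(64.2)]
top 96 [ 443.6 -271.9] [array([ 443. , -271.5]), array([114.4, 114.1]), np.float64(64.2)]
top 102 [ 443.6 -270.7] [array([ 443. , -270.2]), array([113.7, 113.4]), np.float64(64.2)]
top 116 [ 443.6 -267.7] [array([ 443. , -267.3]), array([112.2, 111.9]), np.float64(64.2)]
top 82 [505.6 349.6] [array([504.9, 348.4]), array([200.8, 118. ]), np.float64(16.6)]
top 96 [504.7 344.2] [array([504. , 343.1]), array([198.2, 116.4]), np.float64(16.6)]
top 102 [504.3 341.9] [array([503.7, 340.8]), array([197. , 115.8]), np.float64(16.6)]
top 116 [503.4 336.5] [array([502.8, 335.5]), array([194.3, 114.2]), np.float64(16.6)]
top 82 [556.4 -34.7] [array([557.1, -34.8]), array([116.9, 121.7]), np.float64(68.6)]
top 96 [554.8 -34.9] [array([555.5, -35. ]), array([115.4, 120. ]), np.float64(68.6)]
top 102 [554.2 -35. ] [array([554.9, -35.1]), array([114.7, 119.3]), np.float64(68.6)]
top 116 [552.6 -35.2] [array([553.3, -35.3]), array([113.2, 117.7]), np.float64(68.6)]
scene 82 [508.1 349.1] [array([507.7, 349.1]),
[... 852 characters left out ...]
102 [ 444.8 -273.3] [array([ 444.8, -273.1]), array([108.1, 108.4]), np.float64(86.6)]
scene 116 [ 455.3 -258.7] [array([ 455.4, -258.6]), array([106. , 106.3]), np.float64(86.6)]
15.0 [429.71085786  27.26134589 200.44866826] [ 0.10945983 -0.2176163   0.58794295]
15.05 [429.72146852  27.11950254 200.41613151] [-0.28319431 -0.34321555  0.83804963] [0.00967439 0.0143478  0.00638757] [ 5.85391838e-01 -3.29176927e+01 -4.98394883e+01  3.09879309e-02
  1.04651423e-02 -1.89658860e-02]
15.1 [429.73752231  27.12113277 200.41464922] [0.65673517 0.95597349 0.22273808] [-0.08340264 -0.04740732 -0.00443918] [ 3.73166744e-01 -3.28877234e+01 -4.98431718e+01  1.56160374e-02
  7.50179286e-03 -1.95778662e-02]
```

View pics/sceneF.png

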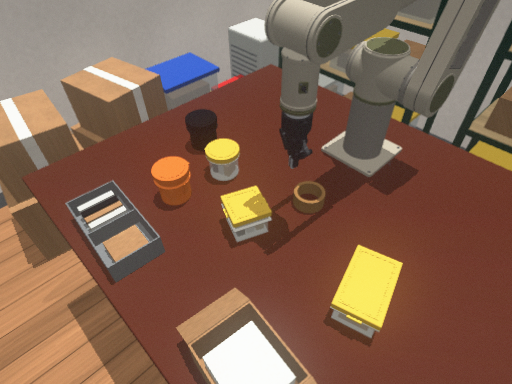

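View pics/c10.png

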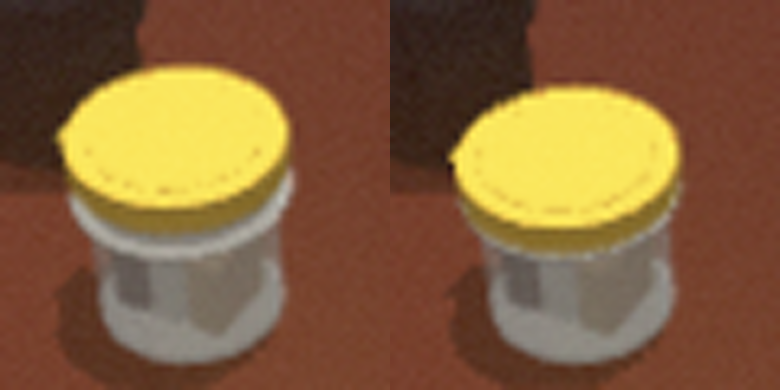

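View pics/c11.png

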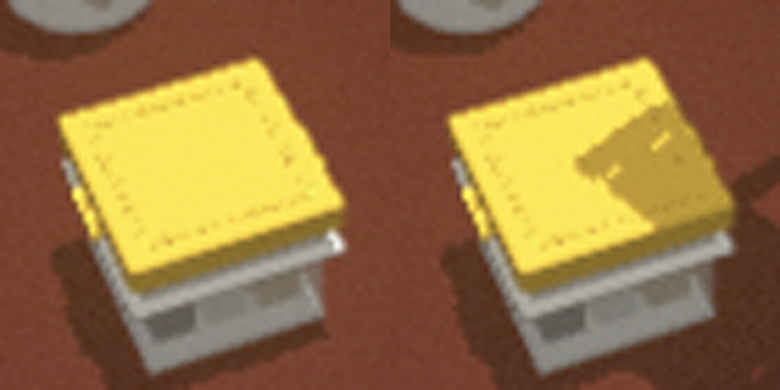

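The two lids are at home height in both views (oblong 82 mm, round 102 mm). The square lid and all three boxes are unmoved, and the arm is clear of everything.

```bash
python3 -c "
from bench import r
print(r.hand_in())"
```

```text
the job is handed in; nothing more can be done
None
```

I pressed the oblong lid and then the round lid straight down with the closed fingertips, each until it met its stop, and handed the job in at about 15 s.

- **Lids home:** The vertical force rose from 6–8 N while sliding to 26 N (oblong) and 28 N (round) at the stops. There was also a sideways push of about 15 N at both.
- **Last pictures:** With the oblong top at 82 mm and the round top at 102 mm, the top and scene views put each lid centre within about 3 mm of each other and of where it started. The white necks are gone apart from a thin rim.
- **Left alone:** The square lid is still standing up, its neck showing as before and its position unchanged. None of the three boxes shifted visibly, and the robot was touching nothing at hand-in.
- **Disagreement:** The stated 22 mm from the TCP to the fingertips did not hold. The tips touched with the TCP level with the lid tops, and the stops came with the TCP about 2 mm above the home heights. I therefore relied on force and pictures for contact.

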